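# Put the bench extraction filter back in order and set its damper

## Task

Get the bench fume extractor ready: first take the small bottle out of the gap between the two filter cassettes and stand it upright in the drip tray, then push the loose cassette along its channel until it is tight against the fixed one, and swing the keeper arm fully across behind it. Last of all, turn the damper lever so that it lines up over its index pointer. Do not disturb the other bottles, the carton, the mug and the spoon.

Things in the scene. Friction and masses are not known exactly. Their poses are not given: they have to be found in the camera images.
- vial_center (a point): Small amber bottle with black cap, upright: body 34 mm in diameter and 72 mm tall, cap 25 mm in diameter, 95 mm tall in all, 90 g. This point is its centre, half-way up, 47.5 mm above its foot; z points to the cap. At the start it stands on the floor of the filter bed in the gap between the two cassettes (gap 55 to 90 mm), which it blocks.
- vial: The same small amber bottle; origin at the centre of its foot.
- tray: White plastic drip tray, fixed, 170 x 170 mm, walls 5 mm thick and 20 mm high, floor 5 mm thick. Origin under its centre, x and y along its sides. A white jar stands in its +x +y quarter; the rest is free. The bottle belongs anywhere on its floor. The tray is at the robot's left or right, the damper box at the other side.
- bed: Filter bed, fixed on the bench: a dark steel base 130 (x) x 320 (y) mm whose floor is 10 mm above the bench, with a low aluminium rail along each long side (top 25 mm above the bench, inner faces at x = -53 and +53 mm), open at its +y end. Origin under its centre. A cassette fixed to it fills y = -150 to -60 mm, so its free face is at y = -60 mm; its top is 50 mm above the bench.
- cassette_center (a point): Loose filter cassette: grey frame with black-and-white pleats on top, 100 (x) x 90 (y) x 40 mm high, about 400 g, sliding along y in the channel of the bed with 3 mm play at each side. This point is its centre, 20 mm above its underside. Its axes are parallel to the bed's. Tight against the fixed cassette, its centre is at y = -15 mm in the bed's frame. Too wide to grasp: push its +y face towards the bed's -y.
- cassette: The same loose cassette; origin at the centre of its underside.
- keeper (a joint): Keeper arm, a flat bar 14 mm wide, 30 to 40 mm above the bench, 122 mm long from its vertical pin. Grows clockwise from above. 0: points along the bed's +y, beside the rail; negative: farther open, out to the bed's -x (starts at -0.65 to -0.05); pi/2 (stop): fully across, along the bed's +x, 2.5 mm behind a tight cassette. Stays where left; about 1 N at its knob.
- keeper_pivot (a point): On the pin of the keeper arm, at bed x = -64, y = +40.5 mm.
- keeper_knob (a point): Middle height of the upright black knob on the keeper arm, 85 mm from its pin: 18 mm in diameter, from 40 to 82 mm above the bench (this point at 62 mm).
- damper_box: Damper box, fixed on the bench: grey, 160 x 160 x 50 mm, with the damper lever and index pointer on its top. Origin under its centre.
- lever (a joint): Damper lever, a flat steel bar 95 mm long and 14 mm wide, 57 to 65 mm above the bench, turning about a vertical pin; 0: it points along the box's -x; grows counter-clockwise seen from above; range -1.25 to 1.25. It starts between 0.75 and 1.15. It stays where it is left and takes about 2 N at its knob.
- lever_pivot (a point): On the pin of the damper lever, at box x = +45, y = 0. Its axes turn with the lever, which points along its own -x from the pin.
- lever_knob (a point): Middle of the upright black knob on the lever, 80 mm from the pin: 20 mm in diameter, from 65 to 105 mm above the bench (this point at 85 mm).
- index: Index pointer that shows the wanted lever setting: a thin dark steel strip fixed on the damper box under the lever, from the lever's pin (its origin, 50 mm above the bench) along its own -x, with an upright fin at its far end, 102 to 118 mm from the pin, whose top is 67 mm above the bench. It lies clockwise (seen from above) of where the lever starts. Lever and pointer are in line when the lever's -x and the pointer's -x have the same direction.
- jar: White jar with black cap, 50 mm in diameter, 70 mm tall, standing in the tray. Leave alone.
- spoon: Steel spoon, 160 mm long, lying on the bench in front of the robot. Leave alone.
- tall_bottle: Amber bottle 68 mm in diameter, 170 mm tall, behind the filter bed. Leave alone.
- white_bottle: White bottle 72 mm in diameter, 160 mm tall, behind the filter bed. Leave alone.
- can: Can 74 mm in diameter, 100 mm tall, at the right. Leave alone.
- carton: Cardboard carton 90 x 70 x 110 mm, at the left. Leave alone.
- mug: White mug 76 mm in diameter, 85 mm tall, at the robot's right, near its base. Leave alone.
Mind the look-alikes: they are no part of the job. Leave any blue look-alike of the vial alone.

How it is judged:
By the outcome, as a careful person would: the job done as asked, in the order asked, and still so for the second after the job is handed in, with the robot touching nothing.
It also fails if it takes over 72 s, if anything falls off the work surface, if the arm or the gripper's body presses on something with over 40 N, if the wrist force passes 120 N, or if a joint passes its speed limit or range.

## Robot

A 6-joint arm with a two-finger parallel gripper is mounted at the origin on the work surface. World frame = base frame: x ahead of the robot, y to its left, z up, the work surface at z = 0. Lengths are in m, angles in degrees, forces in N, time in s.
With the tool pointing down it reaches from about 0.425 to 0.95 m from the base axis. Payload 14.7 kg.
Tool frame: the origin (TCP) lies midway between the tips of the shut fingers; the grasp point (between the pads) lies 19 mm behind it; z points along the fingers, y is the direction in which the jaws open and shut (so a half turn about z gives the same grasp; the last joint's range is limited). The gripper opens to 85 mm and grips with 20 to 120 N. Pads are 22 mm wide; open, the fingers measure 114 mm over their backs; the gripper's body (76 mm by 85 mm) begins 54 mm behind the grasp point. The pads swing forward as they close: fully open they stand 13 mm farther back than shut.
Start: joints at [-2.67, 27.513, 91.461, -0, 61.026, -2.67], TCP at [0.65, 0, 0.231] pointing down, gripper open.
Joint ranges: [-157.49, 157.49], [-46.99, 117.5], [13.45, 153.17], [-89.5, 269.5], [5.16, 153.95], [-167.48, 167.48]. Speed limits (degrees/s): [108.29, 108.29, 136.94, 172.46, 172.46, 172.46].

## Interface

Orientations are given as a 3x3 rotation matrix whose columns are the frame's x, y, z axes.
In Python, from plant import telemetry, viewer, r gives the robot as it stands.
- The arm moves only by the tool step_arm, never from a script. Its argument "deltas" is a list of rows, each an object of numbers: "x", "y", "z": the shift along the tool's x, y, z in m; "wx", "wy", "wz": the turn, a rotation vector about the tool's x, y, z in degrees. A call has 1 to 12 rows; each row is the pose to reach, as a shift and turn from the pose commanded when the call began, along the tool's axes at that moment; what a row does not reach only later rows make up. A row lasts 1/8 s, in which the tool goes at most 62.5 mm and 10.7 degrees, less where a joint would pass 70% of its speed; a pose out of reach is approached as far as the arm can. A call with a gripper value outside its range is refused whole. "hand" is the closure, from -1 (fully open) to 1 (shut), so that 0 is half open, set as the call begins (left out, the last holds). The fingers move at their own pace and stop on an object; "force" is the grip in N (left out, the last holds). Time passes only in rows, so rows that repeat a pose let the fingers close. It gives the time, the measured TCP pose, the force and the opening at its end, in the units of the state.
- telemetry.get_obs(): the state, without advancing time (a new reading comes with each control period).
- viewer.camera(name): name is "scene" or "side" or "wrist"; returns a dict with "img" (480x640x3 uint8, red, green, blue), "camera_matrix" (3x3 intrinsics, pixels), "world_from_camera" (4x4, takes a point from camera to world coordinates). Camera axes: x right, y down, z forward; pixel columns grow to the right and rows downward; lengths in m; the calibration is good to about 2 mm. A picture is of the moment at which its call begins. There is no depth.
- r.job_done(): hands the job in, once; it reports no verdict.
The state is a dict: "t": time; "joint_positions": joint angles; "joint_velocities": joint speeds; "effort": joint torques, N m; "tool_pos": TCP position; "tool_rot": TCP orientation; "force": force on the tool from outside, world axes, zero at the start; "moment": the same for the moment, N m; "width": finger opening in m.
Only numpy, scipy, OpenCV 4.12 (cv2) and the standard library are available. Lean on these libraries where they do the work, as an engineer would, in place of code of your own. Each camera call takes 0.05 s, during which the arm holds its last target. There are 200 camera calls.

## Working session

There is one attempt and no reset: what is moved stays moved. The work goes in short steps, Python scripts to look and compute and a tool call to move; the robot and the scene stay as the last step left them, time stands still between calls to the robot, and variables do not carry over. Pictures are saved under pics/ and viewed, about 8 in all and at most 12, crops included, and the job is handed in when it is done.

Besides the shell and the picture viewer there is one more tool, called after "Request:" in YAML: its name, and indented under it one key for each argument. step_arm: Moves the arm, as the interface text tells. Its arguments: {"type":"object","properties":{"deltas":{"type":"array","items":{"type":"object","properties":{"x":{"type":"number"},"y":{"type":"number"},"z":{"type":"number"},"wx":{"type":"number"},"wy":{"type":"number"},"wz":{"type":"number"}}}},"hand":{"type":"number"},"force":{"type":"number"}},"required":["deltas"]}

```bash
mkdir -p pics; ls; cat > h.py <<'E'
import numpy as np, cv2, json
from plant import telemetry, viewer, r
def shot(n,fn=None):
    c=viewer.camera(n)
    if fn: cv2.imwrite('pics/'+fn,c['img'][:,:,::-1])
    np.savez('pics/'+(fn or n)+'.npz',K=c['camera_matrix'],T=c['world_from_camera'],img=c['img'])
    return c
def ray(c,u,v,z):
    K=np.array(c['camera_matrix']);T=np.array(c['world_from_camera'])
    d=T[:3,:3]@np.linalg.inv(K)@[u,v,1];o=T[:3,3]
    return o+d*(z-o[2])/d[2]
def proj(c,p):
    K=np.array(c['camera_matrix']);T=np.array(c['world_from_camera'])
    q=K@(T[:3,:3].T@(np.array(p)-T[:3,3]));return q[:2]/q[2]
E
python3 - <<'E'
from h import *
for n in['scene','side','wrist']:
    c=shot(n,n+'0.png');print(n,np.round(c['world_from_camera'],3).tolist(),np.round(c['camera_matrix'],0).tolist())
print(telemetry.get_obs())
E
```

```text
pics
scene [[0.643, 0.484, -0.593, 1.233], [0.766, -0.389, 0.512, -0.578], [0.018, -0.784, -0.621, 0.806], [0.0, 0.0, 0.0, 1.0]] [[472.0, 0.0, 325.0], [0.0, 472.0, 234.0], [0.0, 0.0, 1.0]]
side [[-0.908, -0.212, 0.361, 0.168], [-0.418, 0.487, -0.767, 0.833], [-0.014, -0.848, -0.531, 0.63], [0.0, 0.0, 0.0, 1.0]] [[453.0, 0.0, 322.0], [0.0, 453.0, 240.0], [0.0, 0.0, 1.0]]
wrist [[1.0, 0.001, -0.001, 0.65], [0.0, -0.945, -0.327, 0.084], [-0.001, 0.327, -0.945, 0.373], [0.0, 0.0, 0.0, 1.0]] [[424.0, 0.0, 326.0], [0.0, 424.0, 241.0], [0.0, 0.0, 1.0]]
{'t': 0.15, 'joint_positions': array([-2.67117809e+00,  2.75412186e+01,  9.14841098e+01, -1.73036043e-03,
        6.10267094e+01, -2.67036313e+00]), 'joint_velocities': array([-0.0759641 , -0.020375  , -0.08130152,  0.04014459,  0.01609342,
       -0.10639794]), 'effort': array([-4.27572886e-04, -9.51149726e+01, -4.30458927e+01, -2.65440685e-04,
        8.19593843e-03, -1.37463962e-04]), 'tool_pos': array([6.49699814e-01, 1.16040509e-05, 2.30832927e-01]), 'tool_rot': array([[-4.10285836e-07,  9.99999587e-01, -9.08474316e-04],
       [ 1.00000000e+00,  4.24762601e-07,  1.59350570e-05],
       [ 1.59354363e-05, -9.08474310e-04, -9.99999587e-01]]), 'force': array([-0.22605564, -0.08217865,  1.48774746]), 'moment': array([-0.02579886, -0.03543671, -0.02352772]), 'width': 0.08533150147205518}
```

View pics/scene0.png

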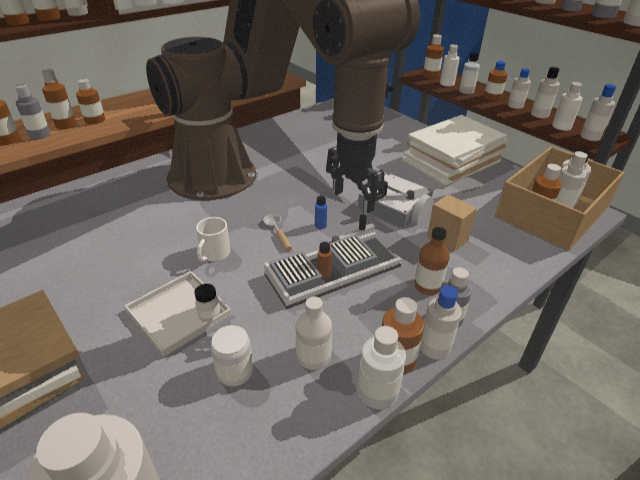

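View pics/side0.png

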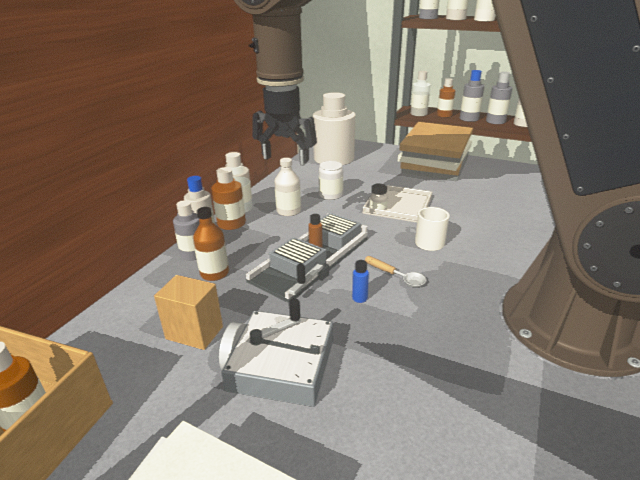

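View pics/wrist0.png

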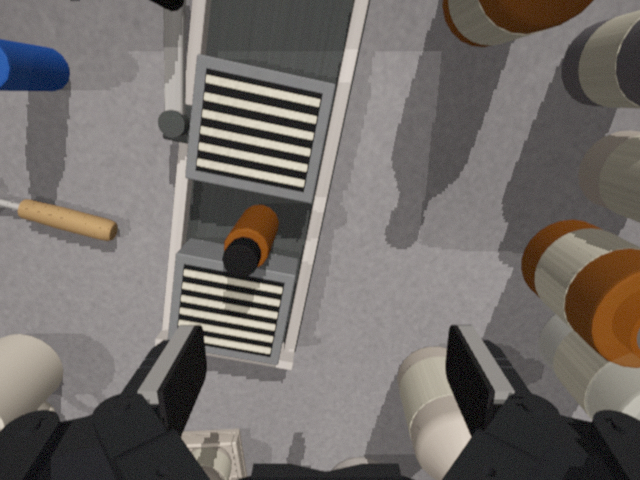

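The wrist view shows the vial cap at (241,257), the loose cassette's top corners near (201,57), (333,83), (313,200) and (188,178), the keeper pin at (173,124), and its arm running up the left rail. In the side view the damper box is at about (280,355), with a black knob at (294,308). The tray is at the robot's right.

```bash
python3 - <<'E'
from h import *
L=lambda n:np.load(f'pics/{n}0.png.npz')
def C(n):
    d=L(n);return {'camera_matrix':d['K'],'world_from_camera':d['T'],'img':d['img']}
w=C('wrist');s=C('side');sc=C('scene')
P=lambda c,l,z:[print(p,np.round(ray(c,*p,z),4)) for p in l]
print('loose top');P(w,[(201,57),(333,83),(313,200),(188,178)],.05)
print('fixed top');P(w,[(183,243),(300,258),(275,363),(172,350)],.05)
print('cap');P(w,[(241,257)],.105);print('keeper pin');P(w,[(173,124)],.04)
a=cv2.resize(s['img'][260:410,205:345],None,fx=4,fy=4,interpolation=cv2.INTER_CUBIC)
b=cv2.resize(sc['img'][260:360,115:245],None,fx=4,fy=4,interpolation=cv2.INTER_CUBIC)
W=np.zeros((600,800,3),np.uint8);W[:600,:560]=a
b=cv2.resize(b,(240,185));W[:185,560:]=b
cv2.imwrite('pics/crop1.png',W[:,:,::-1])
E
```

```text
loose top
(201, 57) [0.5622 0.1084 0.05  ]
(333, 83) [0.6549 0.0914 0.05  ]
(313, 200) [0.6398 0.0058 0.05  ]
(188, 178) [0.544 0.023 0.05 ]
fixed top
(183, 243) [ 0.5344 -0.0299  0.05  ]
(300, 258) [ 0.6287 -0.0428  0.05  ]
(275, 363) [ 0.6044 -0.1437  0.05  ]
(172, 350) [ 0.5137 -0.1303  0.05  ]
cap
(241, 257) [ 0.5923 -0.0206  0.105 ]
keeper pin
(173, 124) [0.5337 0.0624 0.04  ]
```

View pics/crop1.png

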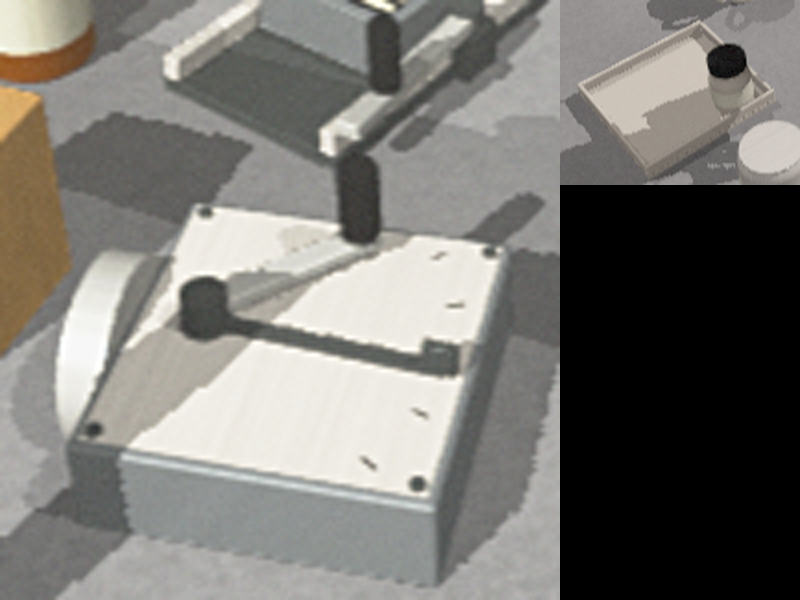

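The crop shows the damper: hub at (204,307), lever knob from base (360,238) to top (357,158), and index fin at about (440,345). The jar stands in one tray corner and the rest of the tray is free.

```bash
cat >> h.py <<'E'
def C(n):
    d=np.load(f'pics/{n}.png.npz');return {'camera_matrix':d['K'],'world_from_camera':d['T'],'img':d['img']}
def tri(cs,ps):
    A=np.zeros((3,3));b=np.zeros(3)
    for c,p in zip(cs,ps):
        o=np.array(c['world_from_camera'])[:3,3];d=ray(c,*p,0)-o;d/=np.linalg.norm(d);M=np.eye(3)-np.outer(d,d);A+=M;b+=M@o
    return np.linalg.solve(A,b)
E
python3 - <<'E'
from h import *
w,s,sc=C('wrist0'),C('side0'),C('scene0')
P=lambda t,c,l,z:[print(t,np.round(ray(c,*p,z),4)) for p in l]
P('tray',sc,[((u-560)/1.846+115,v/1.846+260) for u,v in[(580,88),(697,22),(775,97),(650,172)]],.02)
P('jar',sc,[((727-560)/1.846+115,55/1.846+260)],.075)
k=lambda l:[(u/4+205,v/4+260) for u,v in l]
P('box',s,k([(194,205),(512,250),(437,497),(70,440)]),.05)
P('pin?',s,k([(204,290)]),.075);P('pin65',s,k([(204,300)]),.068)
P('knobtop',s,k([(357,158)]),.105);P('knobbase',s,k([(360,234)]),.065)
P('fin',s,k([(441,345)]),.067);P('finbase',s,k([(438,370)]),.05)
P('kknobtop',s,k([(381,17)]),.082);P('kknobbase',s,k([(385,87)]),.04)
# vial caps by dark mask near seeds
for n,c,(x,y) in[('sc',sc,(324,247)),('side',s,(315,219)),('w',w,(241,257))]:
    g=c['img'].max(2); m=(g<45).astype(np.uint8)
    _,lab,st,ce=cv2.connectedComponentsWithStats(m); l=lab[y,x]; print(n,l,st[l],ce[l], ray(c,*ce[l],.095) )
    h=cv2.cvtColor(c['img'],cv2.COLOR_RGB2HSV);m=((h[...,0]<15)&(h[...,1]>150)&(h[...,2]>50)).astype(np.uint8)
    sub=m[y:y+40,x-15:x+40];ys,xs=np.nonzero(sub);print(' amber',xs.min()+x-15,xs.max()+x-15,ys.min()+y,ys.max()+y)
E
```

```text
tray [ 0.4078 -0.4428  0.02  ]
tray [ 0.3905 -0.2799  0.02  ]
tray [ 0.5673 -0.2694  0.02  ]
tray [ 0.5756 -0.4321  0.02  ]
jar [ 0.5224 -0.3002  0.075 ]
box [0.5766 0.2823 0.05  ]
box [0.423  0.2491 0.05  ]
box [0.3927 0.3939 0.05  ]
box [0.5449 0.4295 0.05  ]
pin? [0.5249 0.3523 0.075 ]
pin65 [0.5261 0.3516 0.068 ]
knobtop [0.4873 0.2771 0.105 ]
knobbase [0.4849 0.2827 0.065 ]
fin [0.4196 0.3328 0.067 ]
finbase [0.4219 0.3317 0.05  ]
kknobtop [0.5437 0.1448 0.082 ]
kknobbase [0.5407 0.1495 0.04  ]
sc 722 [320 246  10   7  54] [324.27777778 249.09259259] [ 0.59685416 -0.02880295  0.095     ]
 amber 319 330 251 273
side 0 [     0      0    640    480 307124] [319.42807791 239.5043598 ] [0.53928206 0.0581673  0.095     ]
 amber 309 320 224 244
w 141 [ 185  238   98   48 1363] [240.00366838 260.61408657] [ 0.58929159 -0.02720546  0.095     ]
 amber 257 267 257 266
```

Request:
step_arm:
  deltas:
    - {"x":-0.012,"y":-0.03,"z":0.03,"wz":5}
    - {"x":-0.024,"y":-0.058,"z":0.07,"wz":10.4}
    - {"x":-0.024,"y":-0.058,"z":0.07,"wz":10.4}
  hand: -1
  force: 30

```text
schema error: expected keys x, y, z, wx, wy, wz
```

```bash
python3 - <<'E'
from h import *
shot('wrist','w1.png');shot('side','s1.png');shot('scene','sc1.png');o=telemetry.get_obs();print(o['tool_pos'],o['t'])
a=C('w1')['img'];c=C('w1');print(proj(c,[.592,-.024,.105]))
E
```

```text
[6.49867020e-01 2.96935772e-05 2.31083471e-01] 0.3
[240.76111881 261.63711668]
```

View pics/w1.png

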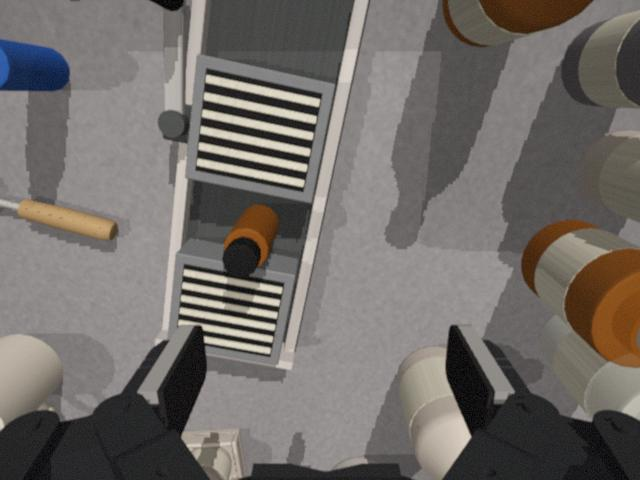

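The move was refused because every key is required, so the picture is unchanged: cap at about (241,257). I'll resend with full rows.

Request:
step_arm:
  deltas:
    - {"x":-0.012,"y":-0.03,"z":0.03,"wx":0,"wy":0,"wz":5}
    - {"x":-0.021,"y":-0.058,"z":0.07,"wx":0,"wy":0,"wz":10.4}
    - {"x":-0.021,"y":-0.058,"z":0.07,"wx":0,"wy":0,"wz":10.4}
    - {"x":-0.021,"y":-0.058,"z":0.07,"wx":0,"wy":0,"wz":10.4}
  hand: -1
  force: 30

```text
t: 0.8
tool_pos: [0.5929, -0.021, 0.1619]
tool_rot: [[0.18, 0.984, 0.001], [0.984, -0.18, -0.0], [0.0, 0.001, -1.0]]
force: [-0.9, 0.5, 0.1]
width: 0.0851
```

```bash
python3 - <<'E'
from h import *
shot('wrist','w1.png');shot('side','s1.png');o=telemetry.get_obs();print(o['tool_pos'],o['t'],o['force'])
a=C('w1');s=C('s1')
x=np.hstack([a['img'],cv2.resize(s['img'][180:340,200:400],(160,128))[0:1].repeat(480,0)[:,:0]])
cv2.imwrite('pics/w1b.png',x[:,:,::-1])
E
```

```text
[ 0.59345741 -0.02089516  0.16230518] 0.9 [-0.4927857  -0.06126594  0.56462339]
```

View pics/w1b.png

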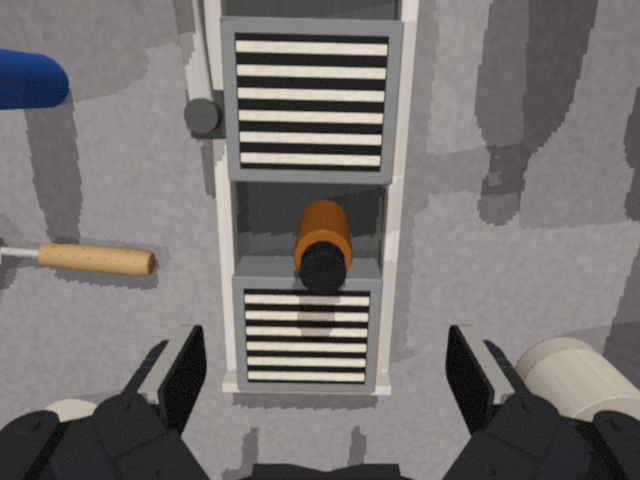

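Viewed 6. The jaws straddle the vial, with the cap at (322,270). The loose cassette top runs from (221,17) to (391,184), and the keeper pin is at (203,115).

```bash
python3 - <<'E'
from h import *
c=C('w1')
for t,l,z in[('cap',[(322,270)],.105),('loose',[(221,17),(402,23),(391,184),(228,182)],.05),('fixed front',[(235,277),(382,280)],.05),('pin',[(203,113)],.042)]:
    for p in l:print(t,np.round(ray(c,*p,z),4))
E
```

```text
cap [ 0.5913 -0.0216  0.105 ]
loose [0.5601 0.1099 0.05  ]
loose [0.6553 0.0896 0.05  ]
loose [0.6381 0.0036 0.05  ]
loose [0.5412 0.0225 0.05  ]
fixed front [ 0.5298 -0.0391  0.05  ]
fixed front [ 0.624  -0.0585  0.05  ]
pin [0.535 0.064 0.042]
```

Request:
step_arm:
  deltas:
    - {"x":-0.001,"y":-0.002,"z":0.05,"wx":0,"wy":0,"wz":1}
    - {"x":-0.001,"y":-0.002,"z":0.09,"wx":0,"wy":0,"wz":1}
    - {"x":-0.001,"y":-0.002,"z":0.118,"wx":0,"wy":0,"wz":1}
    - {"x":-0.001,"y":-0.002,"z":0.118,"wx":0,"wy":0,"wz":1}

```text
t: 1.4
tool_pos: [0.5896, -0.0213, 0.0422]
tool_rot: [[0.197, 0.98, -0.002], [0.98, -0.197, 0.0], [-0.0, -0.002, -1.0]]
force: [0.8, -0.6, 0.5]
width: 0.0854
```

Request:
step_arm:
  deltas:
    - {"x":0,"y":0,"z":0,"wx":0,"wy":0,"wz":0}
    - {"x":0,"y":0,"z":0,"wx":0,"wy":0,"wz":0}
    - {"x":0,"y":0,"z":0,"wx":0,"wy":0,"wz":0}
    - {"x":0,"y":0,"z":0,"wx":0,"wy":0,"wz":0}
    - {"x":0,"y":0,"z":0,"wx":0,"wy":0,"wz":0}
    - {"x":0,"y":0,"z":0,"wx":0,"wy":0,"wz":0}
    - {"x":0,"y":0,"z":0,"wx":0,"wy":0,"wz":0}
    - {"x":0,"y":0,"z":0,"wx":0,"wy":0,"wz":0}
  hand: 1
  force: 30

```text
t: 2.4
tool_pos: [0.5906, -0.0216, 0.0444]
tool_rot: [[0.198, 0.98, 0.002], [0.98, -0.198, -0.0], [0.0, 0.002, -1.0]]
force: [0.3, 0.9, 9.9]
width: 0.0332
```

Request:
step_arm:
  deltas:
    - {"x":0,"y":0,"z":-0.03,"wx":0,"wy":0,"wz":0}
    - {"x":0,"y":0,"z":-0.08,"wx":0,"wy":0,"wz":0}
    - {"x":0,"y":0,"z":-0.13,"wx":0,"wy":0,"wz":0}
    - {"x":-0.03,"y":-0.004,"z":-0.15,"wx":0,"wy":0,"wz":0}
    - {"x":-0.08,"y":-0.012,"z":-0.15,"wx":0,"wy":0,"wz":0}
    - {"x":-0.135,"y":-0.02,"z":-0.15,"wx":0,"wy":0,"wz":0}
    - {"x":-0.19,"y":-0.028,"z":-0.15,"wx":0,"wy":0,"wz":0}
    - {"x":-0.245,"y":-0.036,"z":-0.15,"wx":0,"wy":0,"wz":0}
    - {"x":-0.3,"y":-0.044,"z":-0.15,"wx":0,"wy":0,"wz":0}
    - {"x":-0.35,"y":-0.051,"z":-0.15,"wx":0,"wy":0,"wz":0}
    - {"x":-0.385,"y":-0.056,"z":-0.15,"wx":0,"wy":0,"wz":0}
    - {"x":-0.398,"y":-0.058,"z":-0.15,"wx":0,"wy":0,"wz":0}

```text
t: 3.9
tool_pos: [0.4535, -0.4021, 0.1936]
tool_rot: [[0.2, 0.98, 0.0], [0.98, -0.2, -0.0], [-0.0, 0.0, -1.0]]
force: [0.2, 0.3, -1.1]
width: 0.0332
```

Request:
step_arm:
  deltas:
    - {"x":0,"y":0,"z":0,"wx":0,"wy":0,"wz":0}
    - {"x":0,"y":0,"z":0.03,"wx":0,"wy":0,"wz":0}
    - {"x":0,"y":0,"z":0.07,"wx":0,"wy":0,"wz":0}
    - {"x":0,"y":0,"z":0.1,"wx":0,"wy":0,"wz":0}
    - {"x":0,"y":0,"z":0.12,"wx":0,"wy":0,"wz":0}
    - {"x":0,"y":0,"z":0.12,"wx":0,"wy":0,"wz":0}

```text
t: 4.65
tool_pos: [0.4542, -0.3982, 0.0722]
tool_rot: [[0.196, 0.981, -0.002], [0.981, -0.196, 0.002], [0.002, -0.002, -1.0]]
force: [0.3, 0.4, -0.6]
width: 0.0331
```

```bash
python3 - <<'E'
from h import *
o=telemetry.get_obs();print(o['tool_pos'],o['force'],o['width'])
shot('scene','sc2.png');shot('side','s2.png')
a=cv2.resize(C('sc2')['img'][180:380,80:280],(400,400));b=cv2.resize(C('s2')['img'][100:300,340:540],(400,400))
cv2.imwrite('pics/c2.png',np.hstack([a,b])[:,:,::-1])
E
```

```text
[ 0.45417424 -0.39820382  0.07217463] [ 0.32165923  0.44721792 -0.58698503] 0.03311017610188731
```

View pics/c2.png

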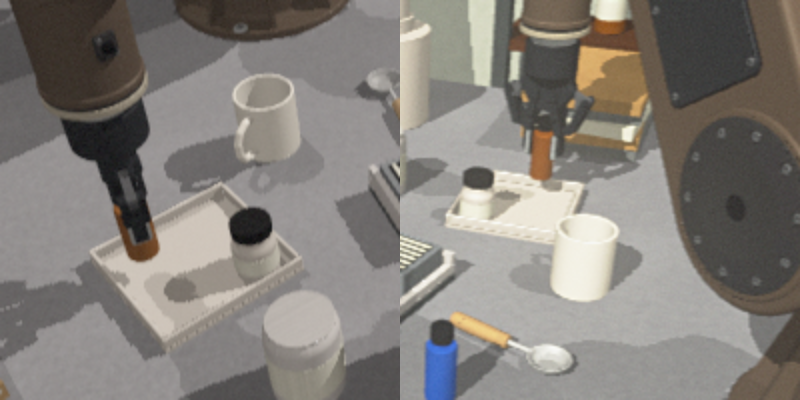

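The vial hangs upright over the tray's free quarter, clear of the jar (7 viewed).

Request:
step_arm:
  deltas:
    - {"x":0,"y":0,"z":0.015,"wx":0,"wy":0,"wz":0}
    - {"x":0,"y":0,"z":0.026,"wx":0,"wy":0,"wz":0}
    - {"x":0,"y":0,"z":0.03,"wx":0,"wy":0,"wz":0}
    - {"x":0,"y":0,"z":0.032,"wx":0,"wy":0,"wz":0}
    - {"x":0,"y":0,"z":0.033,"wx":0,"wy":0,"wz":0}
    - {"x":0,"y":0,"z":0.033,"wx":0,"wy":0,"wz":0}

```text
t: 5.5
tool_pos: [0.4544, -0.4004, 0.0405]
tool_rot: [[0.198, 0.98, 0.0], [0.98, -0.198, -0.0], [-0.0, 0.0, -1.0]]
force: [-0.5, -0.1, -1.1]
width: 0.0335
```

Request:
step_arm:
  deltas:
    - {"x":0,"y":0,"z":0.001,"wx":0,"wy":0,"wz":0}
    - {"x":0,"y":0,"z":0.002,"wx":0,"wy":0,"wz":0}
    - {"x":0,"y":0,"z":0.002,"wx":0,"wy":0,"wz":0}

```text
t: 5.88
tool_pos: [0.4546, -0.4005, 0.0394]
tool_rot: [[0.198, 0.98, 0.001], [0.98, -0.198, -0.001], [-0.001, 0.001, -1.0]]
force: [-3.1, 2.1, 16.4]
width: 0.0334
```

Request:
step_arm:
  deltas:
    - {"x":0,"y":0,"z":-0.001,"wx":0,"wy":0,"wz":0}
    - {"x":0,"y":0,"z":-0.001,"wx":0,"wy":0,"wz":0}
    - {"x":0,"y":0,"z":-0.001,"wx":0,"wy":0,"wz":0}
    - {"x":0,"y":0,"z":-0.001,"wx":0,"wy":0,"wz":0}
    - {"x":0,"y":0,"z":-0.001,"wx":0,"wy":0,"wz":0}
    - {"x":0,"y":0,"z":-0.001,"wx":0,"wy":0,"wz":0}
    - {"x":0,"y":0,"z":-0.02,"wx":0,"wy":0,"wz":0}
    - {"x":0,"y":0,"z":-0.06,"wx":0,"wy":0,"wz":0}
    - {"x":0,"y":0,"z":-0.11,"wx":0,"wy":0,"wz":0}
    - {"x":0,"y":0,"z":-0.15,"wx":0,"wy":0,"wz":0}
  hand: -1

```text
t: 7.12
tool_pos: [0.4545, -0.4005, 0.1917]
tool_rot: [[0.198, 0.98, 0.001], [0.98, -0.198, -0.001], [-0.001, 0.002, -1.0]]
force: [0.4, -0.4, -0.6]
width: 0.0856
```

```bash
python3 - <<'E'
from h import *
s=C('side0')
for t,p,z in[('carton bot',(205,346),0),('cart bot',(160,322),0),('cart top',(218,293),.11),('cart top',(176,278),.11),('cart top',(157,290),.11),('cart top',(191,312),.11),('tall top',(205,210),.17),('tall base',(212,275),0),('blue top',(361,265),.095)]:print(t,np.round(ray(s,*p,z),3))
shot('side','s3.png');shot('scene','sc3.png')
a=cv2.resize(C('sc3')['img'][230:380,100:250],(400,400));b=cv2.resize(C('s3')['img'][150:250,340:440],(400,400))
cv2.imwrite('pics/c3.png',np.hstack([a,b])[:,:,::-1])
E
```

```text
carton bot [0.643 0.359 0.   ]
cart bot [0.77  0.341 0.   ]
cart top [0.621 0.322 0.11 ]
cart top [0.723 0.317 0.11 ]
cart top [0.731 0.361 0.11 ]
cart top [0.633 0.385 0.11 ]
tall top [0.765 0.156 0.17 ]
tall base [0.77  0.164 0.   ]
blue top [0.42  0.114 0.095]
```

View pics/c3.png

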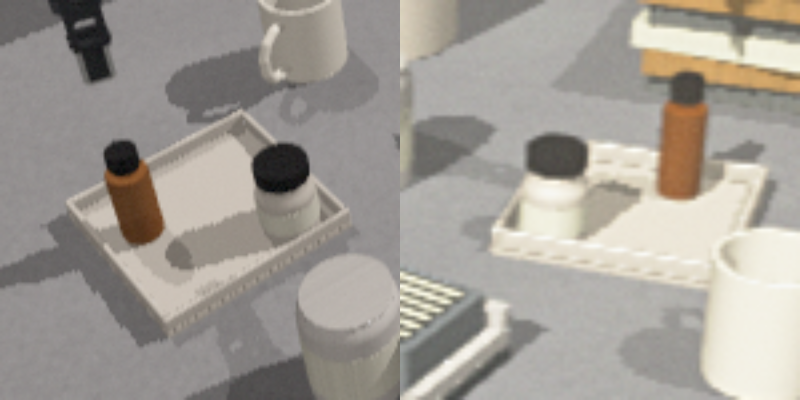

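The vial stands upright in the tray, apart from the jar (8 viewed). Next I shut the gripper and go behind the loose cassette.

Request:
step_arm:
  deltas:
    - {"x":0.03,"y":0.003,"z":-0.03,"wx":0,"wy":0,"wz":0}
    - {"x":0.08,"y":0.007,"z":-0.04,"wx":0,"wy":0,"wz":0}
    - {"x":0.135,"y":0.012,"z":-0.04,"wx":0,"wy":0,"wz":0}
    - {"x":0.19,"y":0.017,"z":-0.04,"wx":0,"wy":0,"wz":0}
    - {"x":0.245,"y":0.022,"z":-0.04,"wx":0,"wy":0,"wz":0}
    - {"x":0.3,"y":0.027,"z":-0.04,"wx":0,"wy":0,"wz":0}
    - {"x":0.355,"y":0.032,"z":-0.04,"wx":0,"wy":0,"wz":0}
    - {"x":0.41,"y":0.037,"z":-0.04,"wx":0,"wy":0,"wz":0}
    - {"x":0.465,"y":0.042,"z":-0.04,"wx":0,"wy":0,"wz":0}
    - {"x":0.52,"y":0.047,"z":-0.03,"wx":0,"wy":0,"wz":0}
    - {"x":0.56,"y":0.05,"z":0,"wx":0,"wy":0,"wz":0}
    - {"x":0.571,"y":0.051,"z":0.03,"wx":0,"wy":0,"wz":0}
  hand: 1

```text
t: 8.72
tool_pos: [0.6175, 0.152, 0.1581]
tool_rot: [[0.195, 0.981, 0.001], [0.981, -0.195, 0.0], [0.001, 0.001, -1.0]]
force: [0.6, -0.9, -0.0]
width: -0.0002
```

Request:
step_arm:
  deltas:
    - {"x":0,"y":0,"z":0.05,"wx":0,"wy":0,"wz":0}
    - {"x":0,"y":0,"z":0.1,"wx":0,"wy":0,"wz":0}
    - {"x":0,"y":0,"z":0.132,"wx":0,"wy":0,"wz":0}
    - {"x":0,"y":0,"z":0.132,"wx":0,"wy":0,"wz":0}

```text
t: 9.22
tool_pos: [0.6154, 0.149, 0.0245]
tool_rot: [[0.198, 0.98, -0.004], [0.98, -0.198, -0.001], [-0.002, -0.004, -1.0]]
force: [-0.2, -0.0, 0.3]
width: 0.0001
```

Request:
step_arm:
  deltas:
    - {"x":-0.015,"y":0,"z":0,"wx":0,"wy":0,"wz":0}
    - {"x":-0.03,"y":0,"z":0,"wx":0,"wy":0,"wz":0}
    - {"x":-0.042,"y":0,"z":0,"wx":0,"wy":0,"wz":0}
    - {"x":-0.052,"y":0,"z":0,"wx":0,"wy":0,"wz":0}
    - {"x":-0.062,"y":0,"z":0,"wx":0,"wy":0,"wz":0}
    - {"x":-0.07,"y":0,"z":0,"wx":0,"wy":0,"wz":0}
    - {"x":-0.077,"y":0,"z":0,"wx":0,"wy":0,"wz":0}
    - {"x":-0.083,"y":0,"z":0,"wx":0,"wy":0,"wz":0}
    - {"x":-0.087,"y":0,"z":0,"wx":0,"wy":0,"wz":0}
    - {"x":-0.09,"y":0,"z":0,"wx":0,"wy":0,"wz":0}

```text
t: 10.48
tool_pos: [0.5993, 0.061, 0.0263]
tool_rot: [[0.198, 0.98, -0.0], [0.98, -0.198, -0.0], [-0.0, -0.0, -1.0]]
force: [1.3, 3.4, 2.9]
width: -0.0003
```

Request:
step_arm:
  deltas:
    - {"x":-0.001,"y":0,"z":0,"wx":0,"wy":0,"wz":0}
    - {"x":-0.002,"y":0,"z":0,"wx":0,"wy":0,"wz":0}
    - {"x":-0.003,"y":0,"z":0,"wx":0,"wy":0,"wz":0}
    - {"x":-0.003,"y":0,"z":0,"wx":0,"wy":0,"wz":0}

```text
t: 10.98
tool_pos: [0.5987, 0.0581, 0.0262]
tool_rot: [[0.198, 0.98, -0.0], [0.98, -0.198, -0.0], [-0.0, -0.0, -1.0]]
force: [0.3, 1.6, 0.9]
width: 0.0
```

Request:
step_arm:
  deltas:
    - {"x":-0.001,"y":0,"z":0,"wx":0,"wy":0,"wz":0}
    - {"x":-0.002,"y":0,"z":0,"wx":0,"wy":0,"wz":0}
    - {"x":-0.003,"y":0,"z":0,"wx":0,"wy":0,"wz":0}
    - {"x":-0.004,"y":0,"z":0,"wx":0,"wy":0,"wz":0}
    - {"x":-0.004,"y":0,"z":0,"wx":0,"wy":0,"wz":0}

```text
t: 11.6
tool_pos: [0.5979, 0.0541, 0.0263]
tool_rot: [[0.198, 0.98, -0.0], [0.98, -0.198, -0.0], [-0.0, -0.0, -1.0]]
force: [1.3, 0.6, 0.3]
width: 0.0
```

Request:
step_arm:
  deltas:
    - {"x":-0.001,"y":0,"z":0,"wx":0,"wy":0,"wz":0}
    - {"x":-0.002,"y":0,"z":0,"wx":0,"wy":0,"wz":0}
    - {"x":-0.002,"y":0,"z":0,"wx":0,"wy":0,"wz":0}
    - {"x":-0.002,"y":0,"z":0,"wx":0,"wy":0,"wz":0}

```text
t: 12.1
tool_pos: [0.5976, 0.0522, 0.0263]
tool_rot: [[0.198, 0.98, -0.0], [0.98, -0.198, -0.0], [-0.0, -0.0, -1.0]]
force: [0.9, -0.4, 1.0]
width: 0.0003
```

Request:
step_arm:
  deltas:
    - {"x":-0.001,"y":0,"z":0,"wx":0,"wy":0,"wz":0}
    - {"x":-0.002,"y":0,"z":0,"wx":0,"wy":0,"wz":0}
    - {"x":-0.002,"y":0,"z":0,"wx":0,"wy":0,"wz":0}

```text
t: 12.48
tool_pos: [0.5977, 0.0508, 0.0263]
tool_rot: [[0.198, 0.98, 0.001], [0.98, -0.198, 0.001], [0.001, 0.001, -1.0]]
force: [2.2, 6.4, -2.2]
width: 0.0003
```

```bash
python3 - <<'E'
from h import *
print(telemetry.get_obs()['tool_pos'],telemetry.get_obs()['force'])
shot('side','s4.png');shot('wrist','w4.png');shot('scene','sc4.png')
a=cv2.resize(C('w4')['img'],(400,300));b=cv2.resize(C('s4')['img'][180:330,220:420],(400,300));d=cv2.resize(C('sc4')['img'][200:320,240:440],(400,240))
W=np.zeros((600,800,3),np.uint8);W[:300]=np.hstack([a,b]);W[300:540,:400]=d
cv2.imwrite('pics/c4.png',W[:,:,::-1])
E
```

```text
[0.59769898 0.05084447 0.02633059] [ 2.16576088  6.41097374 -2.16110693]
```

View pics/c4.png

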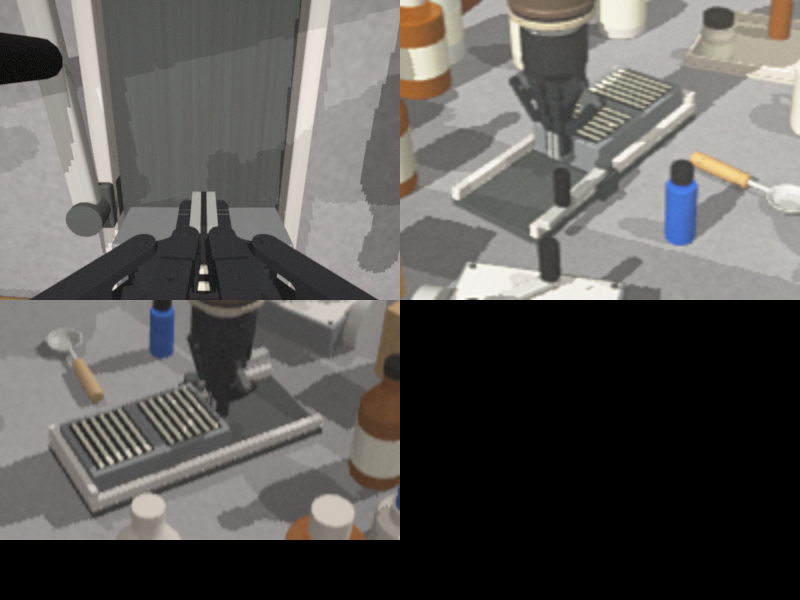

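Viewed 9. The two cassettes now look joined, and the push force is rising. One firmer nudge will confirm.

Request:
step_arm:
  deltas:
    - {"x":-0.001,"y":0,"z":0,"wx":0,"wy":0,"wz":0}
    - {"x":-0.002,"y":0,"z":0,"wx":0,"wy":0,"wz":0}
    - {"x":-0.002,"y":0,"z":0,"wx":0,"wy":0,"wz":0}

```text
t: 13.0
tool_pos: [0.5977, 0.0507, 0.0265]
tool_rot: [[0.198, 0.98, 0.002], [0.98, -0.198, 0.002], [0.002, 0.001, -1.0]]
force: [3.9, 28.8, -4.1]
width: 0.0001
```

The cassette is tight: 29 N with no further travel. Now I back off, rise, rotate and go outside the keeper knob.

Request:
step_arm:
  deltas:
    - {"x":0.012,"y":0,"z":0,"wx":0,"wy":0,"wz":0}
    - {"x":0.03,"y":0,"z":-0.04,"wx":0,"wy":0,"wz":-5}
    - {"x":0.045,"y":0,"z":-0.09,"wx":0,"wy":0,"wz":-14}
    - {"x":0.06,"y":-0.02,"z":-0.12,"wx":0,"wy":0,"wz":-24}
    - {"x":0.07,"y":-0.04,"z":-0.12,"wx":0,"wy":0,"wz":-34}
    - {"x":0.08,"y":-0.06,"z":-0.12,"wx":0,"wy":0,"wz":-44}
    - {"x":0.088,"y":-0.08,"z":-0.12,"wx":0,"wy":0,"wz":-54}
    - {"x":0.088,"y":-0.1,"z":-0.12,"wx":0,"wy":0,"wz":-64}
    - {"x":0.088,"y":-0.11,"z":-0.12,"wx":0,"wy":0,"wz":-74}
    - {"x":0.088,"y":-0.118,"z":-0.12,"wx":0,"wy":0,"wz":-84}
    - {"x":0.088,"y":-0.118,"z":-0.12,"wx":0,"wy":0,"wz":-94}
    - {"x":0.088,"y":-0.118,"z":-0.12,"wx":0,"wy":0,"wz":-96}

```text
t: 14.5
tool_pos: [0.4985, 0.158, 0.1464]
tool_rot: [[-0.996, 0.093, 0.0], [0.093, 0.996, -0.0], [-0.0, -0.0, -1.0]]
force: [-0.2, -1.3, 0.2]
width: 0.0002
```

```bash
python3 - <<'E'
from h import *
o=telemetry.get_obs();p,R=o['tool_pos'],o['tool_rot'];print(p,R.tolist(),o['joint_positions'])
yaw=np.deg2rad(-11.3);B=np.array([[np.cos(yaw),-np.sin(yaw)],[np.sin(yaw),np.cos(yaw)]]);O=np.array([.59,.012])
# cmd assumed at measured; tool heading angle of x axis
a0=np.degrees(np.arctan2(R[1,0],R[0,0]))
for th in np.r_[-.115,np.arange(0,1.72,.17)]:
    for off in(.021,):
        k=np.array([-.064+.085*np.sin(th),.0405+.085*np.cos(th)]);t=np.array([np.cos(th),-np.sin(th)])
        w=O+B@(k-off*t);d=np.r_[w,.052]-p
        tx=B@(-t);a=np.degrees(np.arctan2(tx[1],tx[0]));wz=-((a-a0+180)%360-180)
        print(round(th,3),np.round(w,4),np.round(R.T@d,4),round(wz,1))
print(np.round(np.degrees(o['joint_velocities']),1)[:1])
shot('wrist','w5.png');print(proj(C('w5'),[.542,.147,.082]))
cv2.imwrite('pics/w5.png',C('w5')['img'][:,:,::-1])
E
```

```text
[0.4984889  0.15801829 0.14637914] [[-0.9956533604277947, 0.09313636685573802, 5.5115815757713634e-05], [0.09313635886623751, 0.995653353800312, -0.0001331289986784134], [-6.727539806656935e-05, -0.00012741704850896163, -0.9999999896194581]] [ 1.42724481e+01  2.37511526e+01  1.12910007e+02 -1.19056732e-02
  4.33376613e+01 -7.03748271e+01]
-0.115 [0.5212 0.1507] [-0.0233 -0.0052  0.0944] -0.6
0.0 [0.5312 0.1517] [-0.0332 -0.0032  0.0944] 6.0
0.17 [0.5461 0.1511] [-0.048  -0.0024  0.0944] 15.7
0.34 [0.5606 0.148 ] [-0.0628 -0.0041  0.0944] 25.4
0.51 [0.5744 0.1425] [-0.0771 -0.0084  0.0944] 35.2
0.68 [0.5871 0.1347] [-0.0904 -0.0149  0.0944] 44.9
0.85 [0.5983 0.1249] [-0.1024 -0.0236  0.0944] 54.7
1.02 [0.6076 0.1134] [-0.1128 -0.0343  0.0944] 64.4
1.19 [0.6149 0.1004] [-0.1213 -0.0465  0.0944] 74.1
1.36 [0.6199 0.0864] [-0.1275 -0.06    0.0944] 83.9
1.53 [0.6224 0.0718] [-0.1314 -0.0743  0.0944] 93.6
1.7 [0.6224 0.0569] [-0.1328 -0.0891  0.0944] 103.4
[-3.3]
[314.32315142 337.07351037]
```

View pics/w5.png

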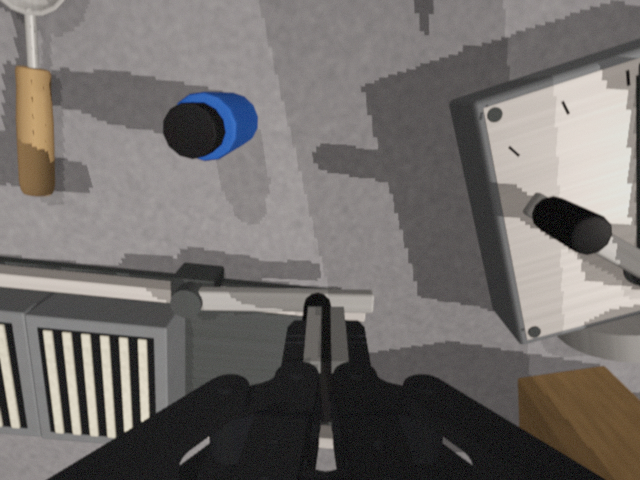

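Viewed 10. The keeper bar runs from its pin at (186,299) to its tip at (373,300). The knob base is near (317,300), mostly hidden by the fingers.

```bash
python3 - <<'E'
from h import *
c=C('w5')
for t,p,z in[('bar@knob',(317,297),.04),('bar tip',(373,300),.04),('pin',(186,297),.042),('lever knob top',(591,235),.105),('lknob base',(543,213),.065),('cass +y edge',(184,310),.05),('cass',(186,440),.05)]:print(t,np.round(ray(c,*p,z),4))
E
```

```text
bar@knob [0.5383 0.1481 0.04  ]
bar tip [0.5438 0.1842 0.04  ]
pin [0.5294 0.064  0.042 ]
lever knob top [0.4863 0.2802 0.105 ]
lknob base [0.4867 0.2777 0.065 ]
cass +y edge [0.5346 0.0642 0.05  ]
cass [0.6369 0.0447 0.05  ]
```

Request:
step_arm:
  deltas:
    - {"x":0,"y":-0.005,"z":0.04,"wx":0,"wy":0,"wz":0}
    - {"x":0,"y":-0.005,"z":0.08,"wx":0,"wy":0,"wz":0}
    - {"x":0,"y":-0.005,"z":0.094,"wx":0,"wy":0,"wz":0}
    - {"x":-0.012,"y":-0.005,"z":0.094,"wx":0,"wy":0,"wz":0}
    - {"x":-0.023,"y":-0.005,"z":0.094,"wx":0,"wy":0,"wz":0}
    - {"x":-0.033,"y":-0.003,"z":0.094,"wx":0,"wy":0,"wz":6}
    - {"x":-0.048,"y":-0.002,"z":0.094,"wx":0,"wy":0,"wz":15}
    - {"x":-0.063,"y":-0.004,"z":0.094,"wx":0,"wy":0,"wz":25}
    - {"x":-0.077,"y":-0.008,"z":0.094,"wx":0,"wy":0,"wz":35}

```text
t: 15.68
tool_pos: [0.5764, 0.1428, 0.0538]
tool_rot: [[-0.758, 0.653, 0.002], [0.653, 0.758, 0.0], [-0.001, 0.002, -1.0]]
force: [-1.0, 0.7, 0.8]
width: 0.0002
```

```bash
python3 - <<'E'
from h import *
o=telemetry.get_obs();p,R=o['tool_pos'],o['tool_rot'];print(p,o['force'])
yaw=np.deg2rad(-11.3);B=np.array([[np.cos(yaw),-np.sin(yaw)],[np.sin(yaw),np.cos(yaw)]]);O=np.array([.59,.012])
a0=np.degrees(np.arctan2(R[1,0],R[0,0]))
q=B.T@(p[:2]-O);print('bed',q,'ang',a0)
for th in np.arange(.51,1.75,.17):
    k=np.array([-.064+.085*np.sin(th),.0405+.085*np.cos(th)]);t=np.array([np.cos(th),-np.sin(th)])
    w=O+B@(k-.020*t);d=np.r_[w,.052]-p
    tx=B@(-t);a=np.degrees(np.arctan2(tx[1],tx[0]));wz=-((a-a0+180)%360-180)
    print(round(th,3),np.round(R.T@d,4),round(wz,1))
shot('scene','sc6.png');shot('side','s6.png')
cv2.imwrite('pics/c6.png',np.hstack([cv2.resize(C('sc6')['img'][180:300,270:430],(400,300)),cv2.resize(C('s6')['img'][200:320,220:380],(400,300))])[:,:,::-1])
E
```

```text
[0.57643285 0.14282829 0.05384798] [-0.95269197  0.6577083   0.80637703]
bed [-0.03893944  0.12563371] ang 139.2465084107598
0.51 [ 0.0003 -0.0015  0.0018] -0.2
0.68 [-0.0144  0.0007  0.0019] 9.5
0.85 [-0.0292  0.0004  0.0019] 19.2
1.02 [-0.0437 -0.0024  0.0019] 29.0
1.19 [-0.0576 -0.0076  0.0019] 38.7
1.36 [-0.0704 -0.0151  0.0019] 48.5
1.53 [-0.0817 -0.0247  0.0019] 58.2
1.7 [-0.0913 -0.036   0.0019] 67.9
```

Request:
step_arm:
  deltas:
    - {"x":-0.014,"y":0.0,"z":0.001,"wx":0,"wy":0,"wz":9.5}
    - {"x":-0.029,"y":0.0,"z":0.001,"wx":0,"wy":0,"wz":19}
    - {"x":-0.044,"y":-0.002,"z":0.001,"wx":0,"wy":0,"wz":29}
    - {"x":-0.058,"y":-0.008,"z":0.001,"wx":0,"wy":0,"wz":38.5}
    - {"x":-0.07,"y":-0.015,"z":0.001,"wx":0,"wy":0,"wz":48}
    - {"x":-0.078,"y":-0.021,"z":0.001,"wx":0,"wy":0,"wz":56}
    - {"x":-0.082,"y":-0.025,"z":0.001,"wx":0,"wy":0,"wz":60}
    - {"x":-0.082,"y":-0.025,"z":0.001,"wx":0,"wy":0,"wz":60}

```text
t: 16.77
tool_pos: [0.6211, 0.0704, 0.0522]
tool_rot: [[0.177, 0.984, 0.001], [0.984, -0.177, 0.0], [0.0, 0.001, -1.0]]
force: [0.3, 0.7, -0.3]
width: 0.0001
```

```bash
python3 - <<'E'
from h import *
o=telemetry.get_obs();p,R=o['tool_pos'],o['tool_rot'];print(p,o['force'],R[:,0])
yaw=np.deg2rad(-11.3);B=np.array([[np.cos(yaw),-np.sin(yaw)],[np.sin(yaw),np.cos(yaw)]]);O=np.array([.59,.012])
print('bed',B.T@(p[:2]-O))
shot('scene','sc6.png');shot('side','s6.png')
cv2.imwrite('pics/c6.png',np.hstack([cv2.resize(C('sc6')['img'][180:300,270:430],(400,300)),cv2.resize(C('s6')['img'][180:300,240:400],(400,300))])[:,:,::-1])
E
```

```text
[0.62114553 0.07041027 0.05217703] [ 0.32740903  0.73099534 -0.27006764] [1.77302089e-01 9.84156432e-01 2.94226477e-04]
bed [0.0190965  0.06338081]
```

View pics/c6.png

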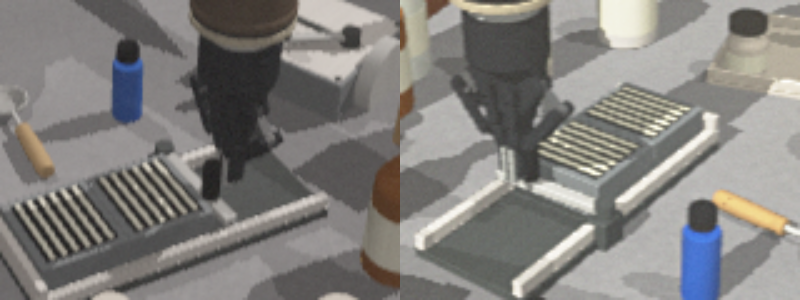

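Viewed 11. The keeper is nearly across behind the cassette. I'll creep it to its stop.

Request:
step_arm:
  deltas:
    - {"x":-0.001,"y":0,"z":0,"wx":0,"wy":0,"wz":0}
    - {"x":-0.002,"y":0,"z":0,"wx":0,"wy":0,"wz":0}
    - {"x":-0.003,"y":0,"z":0,"wx":0,"wy":0,"wz":0}
    - {"x":-0.003,"y":0,"z":0,"wx":0,"wy":0,"wz":0}

```text
t: 17.38
tool_pos: [0.6202, 0.0676, 0.0513]
tool_rot: [[0.18, 0.984, 0.0], [0.984, -0.18, 0.0], [0.0, 0.0, -1.0]]
force: [0.2, 1.0, 0.7]
width: -0.0004
```

Request:
step_arm:
  deltas:
    - {"x":-0.001,"y":0,"z":0,"wx":0,"wy":0,"wz":0}
    - {"x":-0.002,"y":0,"z":0,"wx":0,"wy":0,"wz":0}
    - {"x":-0.002,"y":0,"z":0,"wx":0,"wy":0,"wz":0}

```text
t: 17.75
tool_pos: [0.6199, 0.066, 0.0513]
tool_rot: [[0.181, 0.984, 0.0], [0.984, -0.181, 0.0], [0.001, 0.0, -1.0]]
force: [1.7, 5.8, -1.2]
width: 0.0002
```

Request:
step_arm:
  deltas:
    - {"x":-0.001,"y":0,"z":0,"wx":0,"wy":0,"wz":0}
    - {"x":-0.002,"y":0,"z":0,"wx":0,"wy":0,"wz":0}
    - {"x":-0.002,"y":0,"z":0,"wx":0,"wy":0,"wz":0}

```text
t: 18.12
tool_pos: [0.6199, 0.0657, 0.0514]
tool_rot: [[0.181, 0.983, 0.001], [0.983, -0.181, 0.002], [0.002, 0.001, -1.0]]
force: [2.5, 21.9, -2.1]
width: 0.0005
```

```bash
python3 - <<'E'
from h import *
# box / lever / index measurements from side crop pixel points
k=lambda u,v:(u/4+205,v/4+260)
s=C('side0')
c=[ray(s,*k(*p),.05)[:2] for p in[(194,205),(512,250),(437,497),(70,440)]]
ctr=np.mean(c,0);ex=(c[0]+c[3]-c[1]-c[2])/2;print('ctr',ctr,'x len',np.linalg.norm(ex),'y len',np.linalg.norm((c[0]+c[1]-c[2]-c[3])/2),'yaw',np.degrees(np.arctan2(ex[1],ex[0])))
ey=(c[2]+c[3]-c[0]-c[1])/2;print('y ang',np.degrees(np.arctan2(ey[1],ey[0])),ey)
u=ex/np.linalg.norm(ex);pv=ctr+.045*u;print('pivot',pv)
for n,p,z in[('fin',(441,345),.067),('finbase',(438,370),.05),('knob',(357,158),.105),('knobb',(360,234),.065)]:
    d=ray(s,*k(*p),z)[:2]-pv;print(n,np.linalg.norm(d),np.degrees(np.arctan2(d[1],d[0])))
E
```

```text
ctr [0.48429224 0.33869618] x len 0.15672643551116905 y len 0.14919843924054113 yaw 12.668090970720206
y ang 101.9886740957537 [-0.03099125  0.14594422]
pivot [0.5281968  0.34856481]
fin 0.10977380276173848 -171.76702867941273
finbase 0.10758336294268112 -170.9741648661994
knob 0.08233389946390283 -119.75915878174757
knobb 0.07879781358846745 -123.35747409558307
```

The keeper is at its stop: 22 N with no motion. On to the lever. The pivot is at about (0.528, 0.349), knob radius 0.080 and fin radius 0.110, which match the given sizes.

Request:
step_arm:
  deltas:
    - {"x":0.015,"y":0,"z":0,"wx":0,"wy":0,"wz":0}
    - {"x":0.025,"y":0,"z":-0.04,"wx":0,"wy":0,"wz":0}
    - {"x":0.04,"y":0,"z":-0.09,"wx":0,"wy":0,"wz":-8}
    - {"x":0.07,"y":-0.03,"z":-0.12,"wx":0,"wy":0,"wz":-18}
    - {"x":0.1,"y":-0.06,"z":-0.12,"wx":0,"wy":0,"wz":-28}
    - {"x":0.13,"y":-0.09,"z":-0.12,"wx":0,"wy":0,"wz":-38}
    - {"x":0.155,"y":-0.115,"z":-0.12,"wx":0,"wy":0,"wz":-48}
    - {"x":0.17,"y":-0.129,"z":-0.12,"wx":0,"wy":0,"wz":-58}
    - {"x":0.17,"y":-0.129,"z":-0.12,"wx":0,"wy":0,"wz":-68}
    - {"x":0.17,"y":-0.129,"z":-0.12,"wx":0,"wy":0,"wz":-68}

```text
t: 19.38
tool_pos: [0.5229, 0.2545, 0.1713]
tool_rot: [[-0.844, 0.536, -0.0], [0.536, 0.844, -0.0], [0.0, -0.0, -1.0]]
force: [-0.1, -0.4, -0.8]
width: 0.0
```

```bash
python3 - <<'E'
from h import *
o=telemetry.get_obs();p,R=o['tool_pos'],o['tool_rot'];print(p,o['force'],R[:,0],o['joint_positions'])
shot('wrist','w7.png');c=C('w7')
shot('side','s7.png')
im=c['img'].copy()
for q,col in[((.528,.349,.065),(255,0,0)),((.4195,.333,.067),(0,255,0)),((.487,.280,.105),(0,0,255))]:
    u=proj(c,q);print(u);cv2.circle(im,tuple(int(x) for x in u),3,col,-1)
cv2.imwrite('pics/w7.png',im[:,:,::-1])
E
```

```text
[0.52294374 0.25445356 0.17127669] [-0.10585051 -0.36750328 -0.77136886] [-8.44247333e-01  5.35953767e-01  1.59130212e-05] [ 2.29676639e+01  2.59669127e+01  1.04101362e+02 -1.54814854e-02
  4.99504944e+01 -3.46137561e+01]
[467.9174042  162.34315434]
[347.68000311   0.65000939]
[331.14909493 179.30512219]
```

View pics/w7.png

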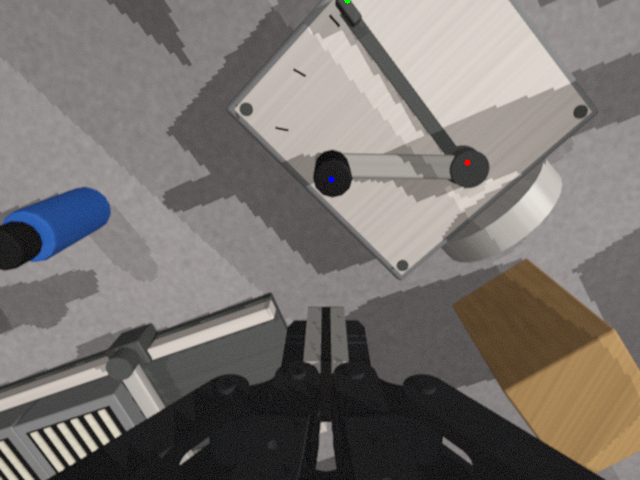

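Viewed 12, the last one. The hub is at (468,167), the knob at (333,173), and the index strip runs from (347,5) to (450,150). My predicted points fall on all three. I'll refine the index angle by mask.

```bash
cat > m.py <<'E'
from h import *
def index_line(c):
    g=c['img'].max(2);m=np.zeros_like(g)
    cv2.line(m,(352,14),(440,135),1,22); ys,xs=np.nonzero((m>0)&(g<75)&(g>0))
    P=np.array([ray(c,x,y,.0515)[:2] for x,y in zip(xs,ys)]);
    vx,vy,x0,y0=cv2.fitLine(P.astype(np.float32),cv2.DIST_HUBER,0,.001,.001).ravel()
    if vx>0:vx,vy=-vx,-vy
    return np.array([x0,y0]),np.array([vx,vy]),P
E
python3 - <<'E'
from m import *
c=C('w7');p0,v,P=index_line(c);ang=np.degrees(np.arctan2(v[1],v[0]))%360
print('index ang',ang,len(P)); 
n=np.array([-v[1],v[0]]);d=(P-p0)@n;print('spread',d.std(),np.percentile(d,[2,98]),'len',np.ptp((P-p0)@v))
for q,z in[((468,167),.072),((468,167),.065)]:
    pv=ray(c,*q,z)[:2];print('hub',pv,'off line',(pv-p0)@n)
kn=ray(c,333,176,.105)[:2];print('knob',kn)
# lever bar mask: print row profile across at column 400
print(c['img'][140:190:2,400].tolist())
E
```

```text
index ang 189.01964 370
spread 0.0018531293881040077 [-0.00367326  0.00334576] len 0.09694662284349308
hub [0.52826194 0.34646636] off line 0.0009240531003172187
hub [0.53047358 0.34784037] off line -8.624613108035841e-05
knob [0.48609586 0.28164899]
[[195, 186, 181], [194, 186, 179], [193, 185, 178], [154, 145, 140], [132, 125, 121], [136, 130, 125], [131, 125, 118], [106, 105, 96], [122, 117, 114], [162, 157, 152], [173, 168, 164], [172, 166, 162], [170, 166, 161], [170, 166, 159], [173, 168, 162], [172, 167, 163], [173, 169, 163], [170, 166, 162], [159, 155, 148], [128, 125, 118], [136, 131, 124], [133, 126, 122], [132, 128, 121], [162, 156, 150], [193, 184, 177]]
```

```bash
cat > lv.py <<'E'
from h import *
pv=np.array([.529,.347])
def wp(phis,off=.0195,z=.077):
    o=telemetry.get_obs();p,R=o['tool_pos'],o['tool_rot'];a0=np.degrees(np.arctan2(R[1,0],R[0,0]))
    print(np.round(p,4),np.round(o['force'],1))
    for f in phis:
        a=np.radians(f);t=np.array([np.sin(a),-np.cos(a)]);w=pv+.08*np.array([np.cos(a),np.sin(a)])-off*t
        d=R.T@(np.r_[w,z]-p);wz=-((f-90-a0+180)%360-180);print(f,np.round(w,4),np.round(d,4),round(wz,1))
E
python3 -c "
from lv import *
wp([238],.045);wp([237,230,222,214,206,200,196,193,189])"
```

```text
[0.5232 0.2541 0.1713] [ 0.7 -0.5 -0. ]
238 [0.5248 0.2553] [-0.0006  0.0018  0.0943] -0.7
[0.5232 0.2541 0.1713] [ 0.7 -0.5 -0. ]
237 [0.5018 0.2693] [0.0263 0.0012 0.0943] 0.3
230 [0.4925 0.2732] [ 0.0362 -0.0005  0.0943] 7.3
222 [0.4826 0.279 ] [ 0.0476 -0.001   0.0943] 15.3
214 [0.4736 0.2861] [0.0591 0.0001 0.0943] 23.3
206 [0.4656 0.2944] [0.0702 0.0028 0.0943] 31.3
200 [0.4605 0.3013] [0.0783 0.0059 0.0943] 37.3
196 [0.4575 0.3062] [0.0835 0.0084 0.0943] 41.3
193 [0.4554 0.31  ] [0.0872 0.0105 0.0943] 44.3
189 [0.453  0.3152] [0.0921 0.0136 0.0943] 48.3
```

Request:
step_arm:
  deltas:
    - {"x":-0.003,"y":0,"z":0.05,"wx":0,"wy":0,"wz":0}
    - {"x":-0.003,"y":0,"z":0.085,"wx":0,"wy":0,"wz":0}
    - {"x":0,"y":0,"z":0.094,"wx":0,"wy":0,"wz":0}
    - {"x":0.013,"y":0.001,"z":0.094,"wx":0,"wy":0,"wz":0}
    - {"x":0.026,"y":0.001,"z":0.094,"wx":0,"wy":0,"wz":0}
    - {"x":0.036,"y":0,"z":0.094,"wx":0,"wy":0,"wz":7}
    - {"x":0.048,"y":-0.001,"z":0.094,"wx":0,"wy":0,"wz":15}
    - {"x":0.059,"y":0,"z":0.094,"wx":0,"wy":0,"wz":23}
    - {"x":0.07,"y":0.003,"z":0.094,"wx":0,"wy":0,"wz":31}
    - {"x":0.078,"y":0.006,"z":0.094,"wx":0,"wy":0,"wz":37}
    - {"x":0.0835,"y":0.0085,"z":0.094,"wx":0,"wy":0,"wz":41}
    - {"x":0.0835,"y":0.0085,"z":0.094,"wx":0,"wy":0,"wz":41}

```text
t: 20.98
tool_pos: [0.4571, 0.3071, 0.0785]
tool_rot: [[-0.287, 0.958, 0.002], [0.958, 0.287, 0.001], [0.0, 0.002, -1.0]]
force: [1.1, -0.9, -0.3]
width: -0.0001
```

```bash
python3 - <<'E'
from lv import *
wp([196,193,191,190,189])
shot('wrist','w8.png');c=C('w8');shot('side','s8.png');shot('scene','sc8.png')
# where things should be if aligned / at 196
for f in(196,189):
    a=np.radians(f);print(f,'knob top',proj(c,[*(pv+.08*np.array([np.cos(a),np.sin(a)])),.105]),'tip',proj(c,[*(pv+.095*np.array([np.cos(a),np.sin(a)])),.065]))
a=np.radians(189);print('fin',proj(c,[*(pv+.11*np.array([np.cos(a),np.sin(a)])),.067]),'pin',proj(c,[*pv,.065]))
def knob(c,f,name):
    a=np.radians(f);u=proj(c,[*(pv+.08*np.array([np.cos(a),np.sin(a)])),.085]).astype(int);
    g=c['img'].max(2)<50;_,lab,st,ce=cv2.connectedComponentsWithStats(g.astype(np.uint8))
    l=lab[u[1],u[0]];print(name,u,l,st[l],ce[l],ray(c,*ce[l],.085) if l else '')
knob(C('s8'),196,'side');knob(c,196,'wrist');knob(C('sc8'),196,'scene');knob(C('s7'),237,'side7')
E
```

```text
[0.4571 0.3071 0.0785] [ 1.1 -0.9 -0.3]
196 [0.4575 0.3062] [-0.001   0.0001  0.0015] 0.7
193 [0.4554 0.31  ] [ 0.0032 -0.0007  0.0015] 3.7
191 [0.4542 0.3126] [ 0.0061 -0.0012  0.0015] 5.7
190 [0.4536 0.3139] [ 0.0075 -0.0014  0.0015] 6.7
189 [0.453  0.3152] [ 0.0089 -0.0015  0.0015] 7.7
196 knob top [327.09126211 317.58952312] tip [288.82469594 267.17838788]
189 knob top [329.49834278 288.90199723] tip [290.16235454 239.63739264]
fin [250.74849239 236.38933365] pin [527.16241005 269.64466583]
side [299 330] 0 [     0      0    640    480 307155] [319.46180918 239.50233921] 
wrist [326 289] 32 [   48   240   557   240 45948] [326.04078524 415.6832071 ] [0.46765245 0.27220856 0.085     ]
scene [385 177] 276 [ 364  128   39   57 1090] [384.5853211 152.3706422] [0.34501849 0.43139787 0.085     ]
side7 [294 309] 0 [     0      0    640    480 307102] [319.47700764 239.53529446]
```

Request:
step_arm:
  deltas:
    - {"x":0.003,"y":-0.001,"z":0,"wx":0,"wy":0,"wz":3}
    - {"x":0.006,"y":-0.001,"z":0,"wx":0,"wy":0,"wz":6}
    - {"x":0.0075,"y":-0.0015,"z":0,"wx":0,"wy":0,"wz":7}
    - {"x":0.0075,"y":-0.0015,"z":0,"wx":0,"wy":0,"wz":7}
    - {"x":0.0075,"y":-0.0015,"z":0,"wx":0,"wy":0,"wz":7}

```text
t: 21.75
tool_pos: [0.4538, 0.3129, 0.0773]
tool_rot: [[-0.168, 0.986, 0.0], [0.986, 0.168, 0.0], [0.0, 0.0, -1.0]]
force: [-0.8, -0.1, 0.6]
width: 0.0
```

Request:
step_arm:
  deltas:
    - {"x":-0.02,"y":0,"z":0,"wx":0,"wy":0,"wz":0}
    - {"x":-0.04,"y":0,"z":-0.02,"wx":0,"wy":0,"wz":0}
    - {"x":-0.07,"y":0,"z":-0.06,"wx":0,"wy":0,"wz":0}
    - {"x":-0.08,"y":0.02,"z":-0.1,"wx":0,"wy":0,"wz":0}
    - {"x":-0.08,"y":0.03,"z":-0.13,"wx":0,"wy":0,"wz":0}
    - {"x":-0.08,"y":0.03,"z":-0.14,"wx":0,"wy":0,"wz":0}
    - {"x":-0.08,"y":0.03,"z":-0.14,"wx":0,"wy":0,"wz":0}

```text
t: 22.62
tool_pos: [0.4963, 0.2384, 0.2171]
tool_rot: [[-0.167, 0.986, -0.0], [0.986, 0.167, -0.0], [-0.0, -0.0, -1.0]]
force: [0.3, -0.6, -0.5]
width: -0.0001
```

```bash
python3 - <<'E'
from lv import *
wp([189])
shot('wrist','w9.png');c=C('w9');g=c['img'].max(2)
a=np.radians(189);U=np.array([np.cos(a),np.sin(a)])
for n,q in[('knobtop',[*(pv+.08*U),.105]),('fin',[*(pv+.11*U),.067]),('pin',[*pv,.065]),('tip',[*(pv+.095*U),.065])]:print(n,proj(c,q))
u=proj(c,[*(pv+.08*U),.095]).astype(int)
_,lab,st,ce=cv2.connectedComponentsWithStats((g<45).astype(np.uint8));l=lab[u[1],u[0]];print('knob',u,l,st[l],ce[l])
# bar: sample perpendicular profiles at several radii, print brightness at z=.065
n=np.array([-U[1],U[0]])
for r in(.025,.035,.045,.055,.09,.105,.11,.115):
    print(r,[int(g[int(round(q[1])),int(round(q[0]))]) if 0<=q[1]<479.5 and 0<=q[0]<639.5 else -1 for q in[proj(c,[*(pv+r*U+s*n),.065]) for s in np.arange(-.016,.0161,.001)]])
E
```

```text
[0.4963 0.2384 0.2171] [ 0.3 -0.6 -0.5]
189 [0.453  0.3152] [ 0.0829 -0.0298  0.1401] 0.6
knobtop [272.02322533  58.33250059]
fin [232.03975254  62.57437181]
pin [403.98667047  64.79383885]
tip [256.07787619  63.06827608]
knob [274  59] 1 [259  45  38  37 966] [277.63250518  63.87681159]
0.025 [214, 214, 215, 216, 214, 213, 214, 213, 216, 212, 198, 195, 191, 191, 187, 185, 189, 190, 188, 187, 177, 159, 142, 105, 132, 141, 165, 164, 165, 165, 164, 165, 165]
0.035 [211, 211, 210, 211, 212, 212, 213, 212, 211, 211, 197, 195, 193, 191, 189, 187, 187, 190, 190, 188, 189, 183, 174, 116, 107, 135, 158, 165, 166, 165, 164, 167, 166]
0.045 [212, 213, 214, 212, 211, 212, 214, 214, 212, 212, 199, 194, 195, 191, 190, 186, 176, 168, 172, 172, 172, 176, 163, 114, 106, 135, 133, 133, 136, 136, 133, 137, 151]
0.055 [216, 214, 215, 215, 214, 215, 214, 214, 213, 214, 200, 185, 175, 173, 170, 166, 170, 168, 170, 169, 168, 168, 159, 142, 99, 136, 136, 139, 137, 134, 149, 164, 163]
0.09 [212, 211, 212, 212, 211, 213, 214, 189, 97, 54, 41, 34, 47, 37, 30, 41, 38, 39, 41, 36, 35, 35, 48, 131, 165, 162, 166, 166, 164, 165, 164, 164, 161]
0.105 [210, 212, 211, 212, 212, 212, 211, 211, 210, 212, 211, 202, 108, 87, 85, 85, 77, 39, 43, 122, 160, 161, 118, 111, 148, 161, 161, 161, 163, 160, 159, 164, 169]
0.11 [213, 212, 209, 212, 211, 211, 210, 208, 211, 210, 209, 191, 99, 86, 83, 86, 75, 55, 121, 164, 163, 167, 127, 86, 140, 164, 165, 164, 163, 165, 165, 164, 165]
0.115 [215, 212, 209, 212, 214, 211, 213, 213, 209, 207, 202, 178, 92, 79, 80, 81, 69, 76, 139, 134, 128, 119, 148, 145, 136, 127, 120, 115, 108, 105, 102, 98, 119]
```

```bash
python3 - <<'E'
from lv import *
a=np.radians(189);U=np.array([np.cos(a),np.sin(a)]);n=np.array([-U[1],U[0]])
from scipy.ndimage import map_coordinates
def prof(c,r,z,s):
    g=c['img'].max(2).astype(float);q=np.array([proj(c,[*(pv+r*U+x*n),z]) for x in s]);return map_coordinates(g,[q[:,1],q[:,0]],order=1)
s=np.arange(-.012,.0121,.001)
print('strip before, z=.051')
for r in np.arange(.03,.1,.01):print(round(r,3),prof(C('w7'),r,.051,s).astype(int).tolist())
print('w9 fin z=.067')
for r in(.104,.108,.112,.116):print(r,prof(C('w9'),r,.067,s).astype(int).tolist())
print('w9 tip z .065');
for r in(.091,.093):print(r,prof(C('w9'),r,.065,s).astype(int).tolist())
print('w9 bar upper edge')
for r in(.02,.03,.04,.05,.06):
    t=np.arange(-.012,.0,.00025);p=prof(C('w9'),r,.065,t);t2=np.arange(.001,.012,.00025);p2=prof(C('w9'),r,.065,t2)
    print(r,t[np.argmin(np.diff(p))],t2[np.argmin(np.diff(p2))],t2[np.argmin(p2)])
E
```

```text
strip before, z=.051
0.03 [210, 211, 211, 210, 210, 211, 209, 163, 89, 84, 89, 87, 85, 87, 85, 88, 137, 163, 199, 212, 210, 211, 209, 211, 211]
0.04 [219, 218, 218, 218, 219, 218, 217, 157, 88, 87, 84, 86, 87, 87, 84, 97, 147, 164, 166, 184, 215, 217, 215, 214, 214]
0.05 [215, 214, 213, 214, 214, 214, 208, 134, 85, 86, 89, 85, 84, 86, 83, 119, 160, 173, 208, 214, 213, 215, 214, 212, 215]
0.06 [214, 214, 214, 215, 215, 215, 205, 118, 86, 87, 86, 86, 89, 87, 84, 123, 166, 166, 167, 197, 217, 217, 217, 217, 218]
0.07 [214, 215, 214, 215, 214, 214, 200, 110, 88, 87, 88, 85, 87, 86, 84, 115, 153, 175, 208, 212, 211, 212, 212, 212, 212]
0.08 [214, 216, 215, 215, 215, 216, 189, 99, 87, 89, 89, 88, 86, 87, 85, 133, 156, 164, 169, 202, 215, 215, 215, 214, 213]
0.09 [212, 212, 212, 213, 213, 211, 172, 88, 88, 88, 88, 86, 88, 87, 91, 155, 166, 185, 213, 213, 213, 214, 215, 215, 214]
0.1 [211, 212, 211, 210, 211, 210, 154, 79, 68, 64, 61, 61, 64, 74, 84, 152, 165, 165, 170, 206, 213, 214, 214, 213, 213]
w9 fin z=.067
0.104 [213, 212, 213, 212, 213, 213, 211, 202, 121, 87, 89, 85, 79, 57, 43, 110
[... 218 characters left out ...]
 119, 84, 80, 80, 73, 59, 126, 163, 167, 167, 167, 167, 168, 167, 167, 167, 168]
0.116 [155, 153, 148, 148, 145, 141, 140, 135, 123, 115, 114, 114, 113, 126, 135, 131, 126, 118, 106, 101, 96, 94, 95, 96, 96]
w9 tip z .065
0.091 [212, 213, 213, 211, 181, 104, 47, 30, 36, 39, 36, 38, 34, 40, 35, 34, 33, 53, 109, 151, 164, 163, 161, 170, 179]
0.093 [210, 210, 210, 211, 210, 209, 203, 173, 91, 49, 44, 36, 38, 43, 56, 85, 123, 155, 161, 166, 192, 208, 206, 209, 210]
w9 bar upper edge
0.02 -0.006999999999999996 0.006 0.007
0.03 -0.006999999999999996 0.0065 0.007500000000000001
0.04 -0.006249999999999995 0.006 0.00775
0.05 -0.004499999999999994 0.00675 0.00775
0.06 -0.006249999999999995 0.007 0.008
```

Index strip and fin both put the pointer at about 187.9°, while the lever stands at about 189.1°. It needs roughly 1.2° more clockwise, so I go back for a small nudge.

```bash
python3 -c "
from lv import *
wp([187.9],.045);wp([188.5,187.9],.0219)"
```

```text
[0.4958 0.2384 0.2164] [-0.6  1.  -0.3]
187.9 [0.4559 0.2914] [ 0.0589 -0.0302  0.1394] 1.7
[0.4958 0.2384 0.2164] [-0.6  1.  -0.3]
188.5 [0.4531 0.3135] [ 0.0812 -0.0293  0.1394] 1.1
187.9 [0.4528 0.3143] [ 0.082  -0.0295  0.1394] 1.7
```

Request:
step_arm:
  deltas:
    - {"x":0,"y":-0.02,"z":0.03,"wx":0,"wy":0,"wz":1}
    - {"x":0.01,"y":-0.03,"z":0.08,"wx":0,"wy":0,"wz":1.5}
    - {"x":0.04,"y":-0.03,"z":0.12,"wx":0,"wy":0,"wz":1.5}
    - {"x":0.06,"y":-0.03,"z":0.139,"wx":0,"wy":0,"wz":1.5}
    - {"x":0.07,"y":-0.03,"z":0.139,"wx":0,"wy":0,"wz":1.5}
    - {"x":0.076,"y":-0.03,"z":0.139,"wx":0,"wy":0,"wz":1.5}
    - {"x":0.079,"y":-0.03,"z":0.139,"wx":0,"wy":0,"wz":1.5}
    - {"x":0.081,"y":-0.03,"z":0.139,"wx":0,"wy":0,"wz":1.5}
    - {"x":0.082,"y":-0.03,"z":0.139,"wx":0,"wy":0,"wz":1.5}
    - {"x":0.082,"y":-0.03,"z":0.139,"wx":0,"wy":0,"wz":1.5}

```text
t: 23.92
tool_pos: [0.4536, 0.3147, 0.0785]
tool_rot: [[-0.141, 0.99, 0.0], [0.99, 0.141, 0.0], [0.0, 0.0, -1.0]]
force: [0.1, -0.8, 1.0]
width: 0.0002
```

Request:
step_arm:
  deltas:
    - {"x":-0.02,"y":0,"z":0,"wx":0,"wy":0,"wz":0}
    - {"x":-0.04,"y":0,"z":-0.02,"wx":0,"wy":0,"wz":0}
    - {"x":-0.07,"y":0,"z":-0.06,"wx":0,"wy":0,"wz":0}
    - {"x":-0.08,"y":0.02,"z":-0.1,"wx":0,"wy":0,"wz":0}
    - {"x":-0.08,"y":0.03,"z":-0.13,"wx":0,"wy":0,"wz":0}
    - {"x":-0.08,"y":0.03,"z":-0.14,"wx":0,"wy":0,"wz":0}
    - {"x":-0.08,"y":0.03,"z":-0.14,"wx":0,"wy":0,"wz":0}
    - {"x":-0.08,"y":0.03,"z":-0.14,"wx":0,"wy":0,"wz":0}

```text
t: 24.92
tool_pos: [0.4933, 0.2394, 0.217]
tool_rot: [[-0.141, 0.99, -0.002], [0.99, 0.141, -0.001], [-0.001, -0.002, -1.0]]
force: [0.1, 0.4, -0.3]
width: -0.0
```

```bash
cat > chk.py <<'E'
from lv import *
import sys
from scipy.ndimage import map_coordinates
fn=sys.argv[1]
a=np.radians(189);U=np.array([np.cos(a),np.sin(a)]);n=np.array([-U[1],U[0]])
def edges(c,rs,z,lo,hi,sgn,half):
    g=c['img'].max(2).astype(float);s=np.arange(lo,hi,.0002);out=[]
    for r in rs:
        q=np.array([proj(c,[*(pv+r*U+x*n),z]) for x in s]);p=map_coordinates(g,[q[:,1],q[:,0]],order=1)
        i=np.nonzero(p<half)[0];out.append((r,s[i[0]] if len(i) else np.nan))
    return np.array(out)
c=C(fn)
e=edges(c,np.arange(.02,.0621,.003),.065,-.011,0,1,206);print('bar -edge mm',np.round(e[:,1]*1e3,1))
e2=edges(c,np.arange(.02,.0621,.003),.065,.003,.011,1,130);print('bar +edge mm',np.round(e2[:,1]*1e3,1))
f=edges(c,np.arange(.103,.114,.002),.067,-.01,0.002,1,150);print('fin -edge',np.round(f[:,1]*1e3,1))
g=c['img'].max(2);u=proj(c,[*(pv+.08*U),.095]).astype(int)
_,lab,st,ce=cv2.connectedComponentsWithStats((g<60).astype(np.uint8));l=lab[u[1],u[0]];print('knob',st[l],ce[l])
k=ray(c,*ce[l],.09)[:2];d=k-pv;print('knob r,ang',np.hypot(*d),np.degrees(np.arctan2(d[1],d[0]))%360)
E
python3 - <<'E'
from h import *
shot('wrist','w10.png');print(telemetry.get_obs()['tool_pos'])
E
python3 chk.py w9; python3 chk.py w10
```

```text
[0.4932904  0.23953291 0.21696233]
bar -edge mm [-11.  -11.   -6.6  -6.6  -6.8  -6.6  -6.2  -6.   -6.2  -6.2  -6.   -6.
  -6.   -6.   -6. ]
bar +edge mm [5.8 6.  6.6 6.8 6.8 7.  7.  7.2 7.2 6.8 6.8 7.  7.  7.  7.2]
fin -edge [-4.2 -4.2 -4.4 -4.4 -4.4 -4.2]
knob [ 258   45   39   37 1051] [277.50142721  63.25975262]
knob r,ang 0.07863422801637797 190.12239494354117
bar -edge mm [-11.  -11.   -7.2  -7.2  -7.4  -7.2  -7.4  -7.2  -7.4  -7.4  -7.4  -7.4
  -7.4  -7.4  -7.6]
bar +edge mm [5.2 5.2 6.  6.  6.  6.2 6.  6.  6.  5.6 5.6 5.6 5.8 5.6 5.6]
fin -edge [-4.4 -4.4 -4.4 -4.2 -4.4 -4.4]
knob [ 259   45   39   37 1056] [278.63162879  63.73390152]
knob r,ang 0.07839412068220192 188.77724158686905
```

The lever is now about 188.4° against the pointer's 188.0°, within measuring noise. One last check that nothing else moved, then hand in.

```bash
python3 - <<'E'
from h import *
shot('scene','sc11.png');shot('side','s11.png')
def diff(a,b,regs):
    d=np.abs(C(a)['img'].astype(int)-C(b)['img'].astype(int)).max(2)>50
    for n,(x0,y0,x1,y1) in regs.items():print(b,n,d[y0:y1,x0:x1].sum(),'of',(y1-y0)*(x1-x0))
diff('sc3','sc11',{'tray+vial+jar':(125,270,235,355),'mug':(195,215,232,262),'white bottles':(290,295,410,410),'spoon':(262,212,295,252)})
diff('s0' if 0 else 'side0','s11',{'blue':(350,258,372,304),'spoon':(365,255,430,290),'mug':(415,205,450,250),'carton':(155,275,222,348),'tall':(192,205,230,280)})
diff('s7','s11',{'bed':(245,220,370,296),'carton':(155,275,222,348)})
r.job_done()
E
```

```text
sc11 tray+vial+jar 32 of 9350
sc11 mug 176 of 1739
sc11 white bottles 0 of 13800
sc11 spoon 23 of 1320
s11 blue 1 of 1012
s11 spoon 157 of 2275
s11 mug 523 of 1575
s11 carton 0 of 4891
s11 tall 0 of 2850
s11 bed 1256 of 9500
s11 carton 0 of 4891
the job is handed in; nothing more can be done
```

I carried out all four steps in the order asked and handed the job in at about 25 s of robot time; it reports no verdict.

- **Bottle:** it stands upright in the free quarter of the tray, clear of the jar. I saw this in pictures, and later images of that area were unchanged.
- **Cassette:** I pushed it until it took 29 N without moving further, so it is tight against the fixed one.
- **Keeper arm:** I swung it across until it met its stop, at 22 N without moving further.
- **Damper lever:** I set it in two pushes and re-measured it with the wrist camera. It stands at about 188.4°, against about 188.0° for the pointer. I left the 0.4° difference because it is within measuring error. My first reading of the pointer was 189.0°, and two later ones gave about 188°.

**Last image check:**
- The carton, the tall amber bottle and the blue bottle showed no real change, nor did the bottle area behind the bed that I compared.
- Pixels did change around the mug (523 of 1575 in the side view), the spoon and the bed. I think these are the arm's moving shadow, since the arm never came near the mug or spoon and the wrist force stayed small.
- I had used all 12 picture views, so I could not confirm this, or the final keeper and lever positions, by eye.
- I did not check the can separately.

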